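# Feed a spent cell into the lever-lid box

### The arm

A 6-joint arm with a two-finger parallel gripper is mounted at the origin on a cart in front of the work surface, level with it; the furniture and walls round the work are solid. World frame = base frame: x ahead of the robot, y to its left, z up, the work surface at z = 0. Lengths are in m, angles in rad, forces in N, time in s.
With the tool pointing down it reaches from about 0.3 to 0.775 m from the base axis. Payload 14.6 kg.
Tool frame: the origin (TCP) lies at the very end of the fingers, on their centre line; the grasp point (between the pads) lies 19 mm behind it; z points along the fingers, y is the line along which they close (so a half turn about z gives the same grasp; the last joint's range is limited). The gripper opens to 94 mm and grips with 3 to 60 N. Pads are 16 mm wide; open, the fingers measure 119 mm over their backs; the gripper's body (75 mm by 177 mm) begins 78 mm behind the grasp point.
Start: joints at [1.105, 0.3, 1.521, -0, 1.321, -0.067], TCP at [0.214, 0.507, 0.205] pointing down, gripper open.
Joint ranges: [-3.03, 3.03], [-0.79, 2.21], [0.23, 2.52], [-1.04, 4.18], [0, 3.07], [-2.55, 2.55]. Speed limits (rad/s): [2.22, 2.22, 2.57, 3.14, 3.14, 3.14].

### API

Orientations are given as [roll, pitch, yaw] about the fixed x, y, z axes, in that order (R = Rz(yaw) Ry(pitch) Rx(roll)).
In Python, from station import ctrl gives the robot as it stands.
- The arm moves only by the tool carry_out, never from a script. Its argument "motion" is text: rows parted by semicolons, each of 7 numbers parted by spaces: the shift along the world's x, y, z in m, then the turn, a rotation vector about the world's x, y, z in degrees, then the closure in counts, from 0 (fully open) to 255 (shut). In form: dx dy dz wx wy wz hand; .... A call has 1 to 20 rows; each row shifts and turns the commanded pose from where the row before left it; what a row does not reach is not made up. A row lasts 1/12 s, in which the tool goes at most 41.7 mm and 7.16 degrees, less where a joint would pass 70% of its speed; a pose out of reach is approached as far as the arm can. A call is refused whole if a number of a shift passes 0.0417 or a number of a turn 7.16, either way. A call with a gripper value outside its range is refused whole. The fingers move at their own pace and stop on an object; "grip_force" is the grip in N (left out, the last holds). Time passes only in rows, so rows that do not move let the fingers close. It gives the time, the measured TCP pose, the force, the opening and the grip force at its end, in the units of the state.
- ctrl.get_obs(): the state, without advancing time (a new reading comes with each control period).
- ctrl.camera(name): name is "side" or "top" or "wrist"; returns a dict with "pixels" (384x512x3 uint8, red, green, blue), "range_z" (384x512 float32, m along the optical axis (not along the pixel's ray), 0 where there is no reading), "K" (3x3 intrinsics, pixels), "dist" ([k1, k2, p1, p2, k3] as OpenCV has them; the pictures are not rectified), "position" and "attitude" of the camera in the world. Camera axes: x right, y up, looking along -z (the intrinsics and any distortion apply to the point x, -y, -z); pixel columns grow to the right and rows downward; lengths in m; the calibration is good to about 2 mm. A picture is of the moment at which its call begins.
- ctrl.hand_in(): hands the job in; it is judged then, once.
The state is a dict: "time_s": time; "qpos": joint angles; "joint_vel": joint speeds; "tau": joint torques, N m; "ee_pos": TCP position; "eef_rot": TCP orientation; "force": force on the tool from outside, world axes, zero at the start; "moment": the same for the moment, N m; "grip_width": finger opening in m; "grip_force": force on a finger pad.
Only numpy, scipy, OpenCV 4.12 (cv2) and the standard library are available. Lean on these libraries where they do the work, as an engineer would, in place of code of your own. Each camera call takes 0.05 s, during which the arm holds its last target. There are 200 camera calls.

### The job

Press the box's lever all the way down so that its lid lifts and the spent cell waiting on the ramp rolls in, and keep the lever down until the cell lies in the box. Then let the lever come up slowly under the fingertips, taking about two seconds or more, so that the lid is eased shut and never drops or slams, and move clear. Work only through the lever: do not touch the lid or the cell, and leave the things standing around where they are.

Things in the scene. Friction and masses are not known exactly. Their poses are not given: they have to be found in the camera images.
- cell_box: grey metal box fixed to the sill, left or right of the middle, turned up to 0.45 rad about z; 74 (x) x 90 (y) mm, 68 mm high with lid. Origin: centre of its underside; -x is its front (lever), +y its left: an aluminium ramp from y = +94 mm slopes 0.3 rad down into the box, on to its right wall. Inside 68 x 84 mm. The cell is in when cell_mid is between the walls and below z = 30 mm
- lever_arm: dark steel lever on the front of the box, pivot at x = -45, y = 0, z = 48 mm of the box (axis along the box's y), pointing to the box's -x, with a black rubber pad 26 mm long (along the lever) and 24 mm wide at its end, 72 mm from the pivot. Origin: on the pivot
- pad_top (a point): centre of the pad's upper face, moves with the lever: about 72 mm above the sill at rest, about 33 mm at full press. Pressing it straight down works: the pad moves only 5 mm sideways on the way. Nothing stands above it. A computer case about 0.45 m tall stands on the right half of the sill, from 0.57 m ahead of the robot: pass in front of it or over it
- lever (a joint): lever angle, rad: 0 at rest (0.27 above level), 0.54 fully pressed (0.27 below level, hard stop). Spring return: about 3 N on the pad to start, about 6 N at full press; it follows the fingertips up as they rise
- lid_panel: grey sheet-metal lid of the box, 78 x 92 mm, with a flap on its left side that closes the foot of the ramp. Origin: on the hinge at the far (+x) rim, 63 mm above the sill
- lid (a joint): lid angle, rad: 0 shut, 1.08 fully up; linked to the lever, always 2 times the lever's angle. Lever let go: the lid slams at more than 5 rad/s. Closing faster than 1.5 rad/s (pad rising at 54 mm/s) counts as a slam
- spent_cell: round battery cell, 14 mm diameter, 50 mm long, lying across the ramp along the box's x axis against the lid's flap; rolls in by itself within about a second once the lid is up. Origin: centre of one end, its z axis along its length
- cell_mid (a point): middle of the spent cell; about 44 mm above the sill on the ramp outside, about 17 mm when it lies in the box
- square_battery: bystander: block battery, 18 x 27 x 48 mm, standing before the ramp, left of the lever; origin: centre of its underside
- screw_jar: bystander: glass jar of screws, 44 mm diameter, 67 mm high, left of the ramp; origin: centre of its underside
- glass_valve: bystander: small glass valve, 22 mm diameter, 56 mm high, right of the box; origin: centre of its underside
- mug: bystander: white mug, 92 mm diameter and 95 mm high with a handle, standing on the other half of the sill; origin: under its middle

How it is judged:
On the way:
1. the lever is held fully down by the fingers, the lid is up and the cell lies in the box (value of joint lid above 0.98 rad and contact force between the fingers and lever_arm above 0.5 N and z of cell_mid in the frame of cell_box below 0.03 m and y of cell_mid in the frame of cell_box below 0.042 m), for 0.2 s.
At the end, for the whole second after the job is handed in: the spent cell lies at rest in the box (its middle inside the walls and less than 30 mm above the box's underside), the lid is shut (within 0.04 rad) and the lever back up (within 0.03 rad) (value of joint lid below 0.04 rad and value of joint lever below 0.03 rad and z of cell_mid in the frame of cell_box below 0.03 m and y of cell_mid in the frame of cell_box between -0.042 and 0.042 m and x of cell_mid in the frame of cell_box between -0.034 and 0.034 m and linear speed of spent_cell below 0.03 m/s); the robot touches nothing.
It fails at once if the lid drops or slams: closes faster than 1.5 rad/s (velocity of joint lid below -1.5 rad/s).
It fails at once if the robot touches the lid (contact force between any of the fingers, the arm and lid_panel above 0.5 N).
It fails at once if the robot touches, pushes or lifts the cell (contact force between any of the fingers, the arm and spent_cell above 0.2 N).
It fails at once if a bystander is moved by more than 15 mm (distance of any of square_battery, screw_jar, glass_valve, mug from where it was at the start of the episode above 0.015 m).
It also fails if it takes over 46 s, if anything falls off the work surface, if the arm or the gripper's body presses on something with over 40 N, if the wrist force passes 120 N, or if a joint passes its speed limit or range.

## Working session

There is one attempt and no reset: what is moved stays moved. The work goes in short steps, Python scripts to look and compute and a tool call to move; the robot and the scene stay as the last step left them, time stands still between calls to the robot, and variables do not carry over. Pictures are saved under pics/ and viewed, at most 10 in all, crops included, and the job is handed in when it is done.

Besides the shell and the picture viewer there is one more tool, called as a command line: name --argument value ..., lists and objects as JSON in quotes. carry_out: Moves the arm, as the interface text tells. Its arguments: {"type":"object","properties":{"motion":{"type":"string"},"grip_force":{"type":"number"}},"required":["motion"]}

```bash
mkdir -p pics
cat > h.py <<'E'
import numpy as np, cv2
from station import ctrl
from scipy.spatial.transform import Rotation as R
def cam(n):
    c=ctrl.camera(n); np.savez(''+n+'.npz',**{k:np.array(v) for k,v in c.items()}); return c
def load(n): return dict(np.load(''+n+'.npz'))
def rot(a):
    a=np.array(a,float)
    return a if a.shape==(3,3) else R.from_euler('xyz',a).as_matrix() if a.size==3 else R.from_quat(a).as_matrix()
def pt(c,u,v,d=None,z=None):
    n=cv2.undistortPoints(np.array([[[u,v]]],float),c['K'],c['dist'])[0,0]
    r=rot(c['attitude'])@np.array([n[0],-n[1],-1.]);p=np.array(c['position'])
    if z is not None: return p+r*(z-p[2])/r[2]
    return p+r*(c['range_z'][int(v),int(u)] if d is None else d)
E
python3 - <<'E'
from h import *
for n in('top','side'):
    c=cam(n);cv2.imwrite(f'pics/{n}1.png',c['pixels'][...,::-1]);print(n,c['position'],c['attitude'],c['K'].tolist() if hasattr(c['K'],'tolist') else c['K'])
print(ctrl.get_obs())
E
```

```text
top [0.38042873 0.05297975 1.2025779 ] [ 0.08588063  0.00861698 -1.56046331] [[369.17103231048566, 0.0, 258.7765934129196], [0.0, 369.17103231048566, 192.08652673601122], [0.0, 0.0, 1.0]]
side [-0.85322939 -0.16203319  0.87381197] [ 1.0404596  -0.00997408 -1.4049944 ] [[389.69047837494014, 0.0, 251.24676657560755], [0.0, 389.69047837494014, 193.05115938279295], [0.0, 0.0, 1.0]]
{'time_s': 0.1, 'qpos': array([ 1.10539379e+00,  3.00423516e-01,  1.52150202e+00, -1.93571261e-05,
        1.32069415e+00, -6.66048615e-02]), 'joint_vel': array([ 0.00051933, -0.00107309, -0.0007372 ,  0.00101598, -0.00157549,
       -0.00028459]), 'tau': array([ 8.34889070e-04, -5.32648122e+01, -3.53277361e+01,  7.09649012e-02,
        2.35950190e-02, -6.55152758e-05]), 'ee_pos': array([0.2134782 , 0.50663242, 0.20494587]), 'eef_rot': array([-3.14056665e+00, -4.96465137e-05,  2.74279976e+00]), 'force': array([-0.46789395,  0.13182793,  0.40415538]), 'moment': array([ 0.01664233, -0.01656125, -0.03781146]), 'grip_force': 0.0, 'grip_width': 0.09392363710764508}
```

View pics/top1.png

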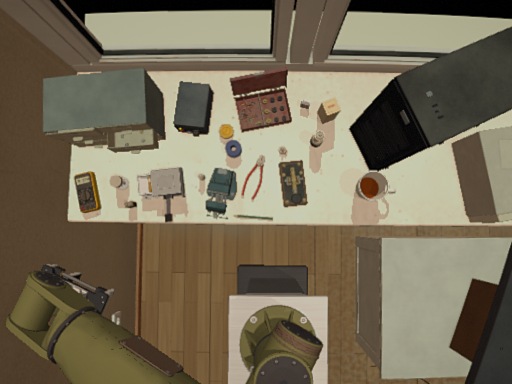

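View pics/side1.png

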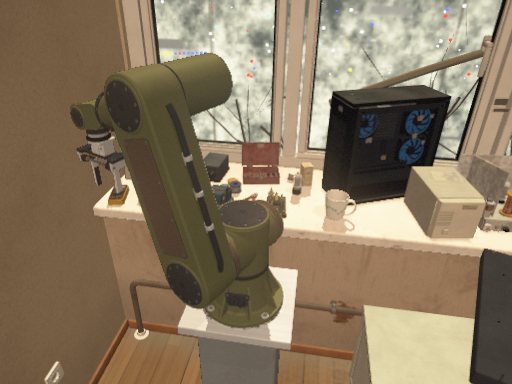

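The top picture shows the box at about (167,183), its lever pointing down to a pad at about (168,216), the ramp to its left (148,183), and the jar at (117,182). The mug is at (373,186). In the side view the arm hides the box.

Run:
```python
from h import *
c=load('top');im=c['pixels'][155:230,95:215,::-1]
cv2.imwrite('pics/crop1.png',cv2.resize(im,None,fx=6,fy=6,interpolation=cv2.INTER_CUBIC))
for u,v in [(168,216),(168,205),(175,180),(155,185),(131,205),(117,181),(202,177),(60,120),(165,250)]: print(u,v,pt(c,u,v).round(4))
```

```text
168 216 [0.401  0.3416 0.0757]
168 205 [0.4355 0.3466 0.0601]
175 180 [0.5134 0.3252 0.0671]
155 185 [0.4973 0.3882 0.066 ]
131 205 [0.4349 0.4698 0.0451]
117 181 [0.509  0.5106 0.0657]
202 177 [0.5257 0.2437 0.0492]
60 120 [0.6643 0.626  0.2153]
165 250 [ 0.2325  0.5774 -0.8003]
```

View pics/crop1.png

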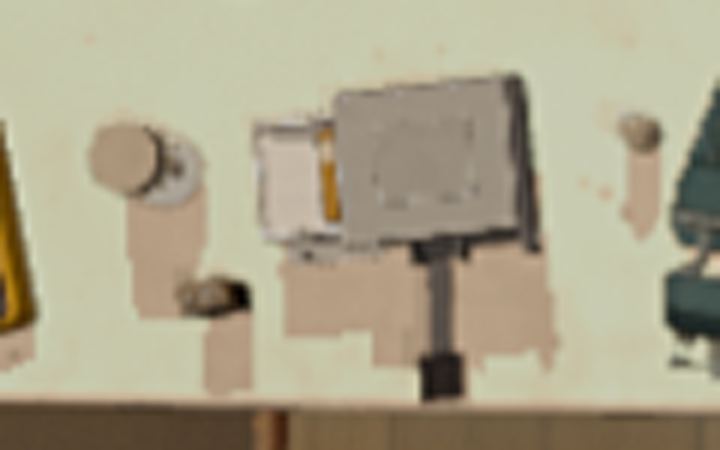

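The crop (x6) shows the pad centre at (441,376), i.e. full-image (168.5,217.7). The lid's edges give a box yaw of about +0.09. The square battery at (213,296) is well to the left.

Run:
```python
from h import *
c=load('top')
f=lambda a,b,z:pt(c,95+a/6-.4,155+b/6-.4,z=z).round(4)
print('pad',f(441,376,.072),'edges',f(420,376,.072),f(463,376,.072),f(441,352,.07),f(441,400,.075))
q=[f(a,b,.068) for a,b in[(335,92),(516,76),(526,238),(345,248)]];print(q)
m=sum(q)/4;y=q[0]-q[1];yaw=np.arctan2(-y[0],y[1]);x=(q[1]-q[2]);print(m,yaw,np.arctan2(x[1],x[0]))
print('pad pred',m+R.from_euler('z',yaw).apply([-.114,0,0]))
```

```text
pad [0.3972 0.3421 0.072 ] edges [0.397 0.353 0.072] [0.3973 0.3307 0.072 ] [0.4095 0.343  0.07  ] [0.3849 0.341  0.075 ]
[array([0.5444, 0.4038, 0.068 ]), array([0.5534, 0.3086, 0.068 ]), array([0.4689, 0.3009, 0.068 ]), array([0.4628, 0.3955, 0.068 ])]
[0.507375 0.3522   0.068   ] 0.09425767512363271 0.09087328881935779
pad pred [0.39388104 0.34147053 0.068     ]
```

carry_out --motion "0.02 -0.015 0 0 0 5 255; 0.03 -0.025 0 0 0 5 255; 0.03 -0.03 0 0 0 5 255; 0.03 -0.03 0 0 0 5 255; 0.03 -0.03 0 0 0 5 255; 0.02 -0.02 0 0 0 3 255; 0.01 -0.01 0 0 0 0 255; 0 0 0 0 0 0 255; 0 0 0 0 0 0 255; 0 0 0 0 0 0 255" --grip_force 20

```text
time_s: 0.93
ee_pos: [0.3814, 0.3489, 0.2053]
eef_rot: [-3.142, -0.0, -3.052]
force: [0.2, -0.0, -0.5]
grip_width: 0.0308
grip_force: 0.0
```

carry_out --motion "0.008 -0.0035 -0.02 0 0 0 255; 0.008 -0.0035 -0.02 0 0 0 255; 0 0 -0.02 0 0 0 255; 0 0 -0.02 0 0 0 255; 0 0 0 0 0 0 255; 0 0 0 0 0 0 255; 0 0 0 0 0 0 255"

```text
time_s: 1.52
ee_pos: [0.3979, 0.3423, 0.1267]
eef_rot: [3.141, 0.001, -3.051]
force: [0.1, -0.2, -0.1]
grip_width: 0.0005
grip_force: 0.0
```

Run:
```python
from h import *
c=cam('wrist');cv2.imwrite('pics/w1.png',c['pixels'][...,::-1]);print(c['position'],ctrl.get_obs()['ee_pos'],ctrl.get_obs()['grip_width'],ctrl.get_obs()['force'])
```

```text
[0.326184   0.33585034 0.30695928] [0.39809343 0.34225157 0.12687244] 0.0005708831944157078 [-0.24110821  0.20127768  0.16272311]
```

View pics/w1.png

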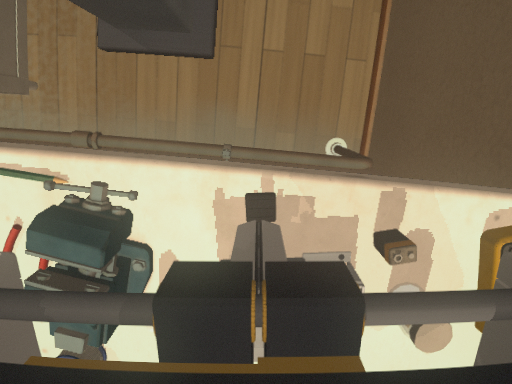

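The wrist view shows the rubber pad at (261,207) beyond the closed fingertips (258,270-360), in line with the finger centre. The battery is at (396,247), well clear.

Run:
```python
from h import *
c=load('wrist')
for u,v in[(261,207),(246,207),(276,207),(261,194),(261,220)]: print(pt(c,u,v,z=.072).round(4),pt(c,u,v).round(4))
```

```text
[0.3972 0.3448 0.072 ] [0.3971 0.3447 0.0724]
[0.3983 0.333  0.072 ] [0.3981 0.333  0.0726]
[0.3961 0.3565 0.072 ] [0.4171 0.3627 0.0014]
[0.3867 0.3438 0.072 ] [0.3863 0.3437 0.0737]
[0.4079 0.3458 0.072 ] [0.4088 0.3459 0.0694]
```

carry_out --motion "0 0.001 -0.02 0 0 0 255; 0 0 -0.02 0 0 0 255; 0 0 -0.008 0 0 0 255; 0 0 -0.008 0 0 0 255; 0 0 -0.008 0 0 0 255; 0 0 -0.008 0 0 0 255; 0 0 -0.008 0 0 0 255; 0 0 -0.006 0 0 0 255; 0 0 0 0 0 0 255; 0 0 0 0 0 0 255; 0 0 0 0 0 0 255"

```text
time_s: 2.48
ee_pos: [0.3984, 0.3429, 0.0404]
eef_rot: [3.141, 0.001, -3.052]
force: [-1.8, -0.3, 4.9]
grip_width: 0.0003
grip_force: 2.6
```

carry_out --motion "0 0 -0.002 0 0 0 255; 0 0 -0.002 0 0 0 255; 0 0 0 0 0 0 255; 0 0 0 0 0 0 255; 0 0 0 0 0 0 255"

```text
time_s: 2.9
ee_pos: [0.3988, 0.343, 0.0366]
eef_rot: [3.14, 0.002, -3.052]
force: [0.3, 0.0, 5.8]
grip_width: 0.0005
grip_force: 2.9
```

carry_out --motion "0 0 -0.001 0 0 0 255; 0 0 -0.001 0 0 0 255; 0 0 -0.001 0 0 0 255; 0 0 0 0 0 0 255; 0 0 0 0 0 0 255; 0 0 0 0 0 0 255"

```text
time_s: 3.4
ee_pos: [0.3992, 0.3432, 0.0351]
eef_rot: [3.14, 0.003, -3.052]
force: [-5.8, -5.3, 22.5]
grip_width: 0.0001
grip_force: 11.9
```

Force jumped to 22 N: the lever is on its hard stop. I'll hold it there and check the cell.

carry_out --motion "0 0 0 0 0 0 255; 0 0 0 0 0 0 255; 0 0 0 0 0 0 255; 0 0 0 0 0 0 255; 0 0 0 0 0 0 255; 0 0 0 0 0 0 255; 0 0 0 0 0 0 255; 0 0 0 0 0 0 255; 0 0 0 0 0 0 255; 0 0 0 0 0 0 255; 0 0 0 0 0 0 255; 0 0 0 0 0 0 255; 0 0 0 0 0 0 255; 0 0 0 0 0 0 255; 0 0 0 0 0 0 255; 0 0 0 0 0 0 255; 0 0 0 0 0 0 255; 0 0 0 0 0 0 255"

```text
time_s: 4.9
ee_pos: [0.3992, 0.3432, 0.0351]
eef_rot: [3.14, 0.003, -3.052]
force: [-5.8, -4.4, 23.8]
grip_width: 0.0002
grip_force: 11.9
```

Run:
```python
from h import *
o=[]
for n,s in(('top',np.s_[145:235,95:215]),('side',np.s_[130:220,60:180])):
    c=cam(n);o.append(cv2.resize(c['pixels'][s][...,::-1],(640,480),interpolation=cv2.INTER_CUBIC))
cv2.imwrite('pics/held.png',cv2.resize(o[0],(720,540)))
cv2.imwrite('pics/held_s.png',o[1])
```

```text
(no output)
```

View pics/held.png

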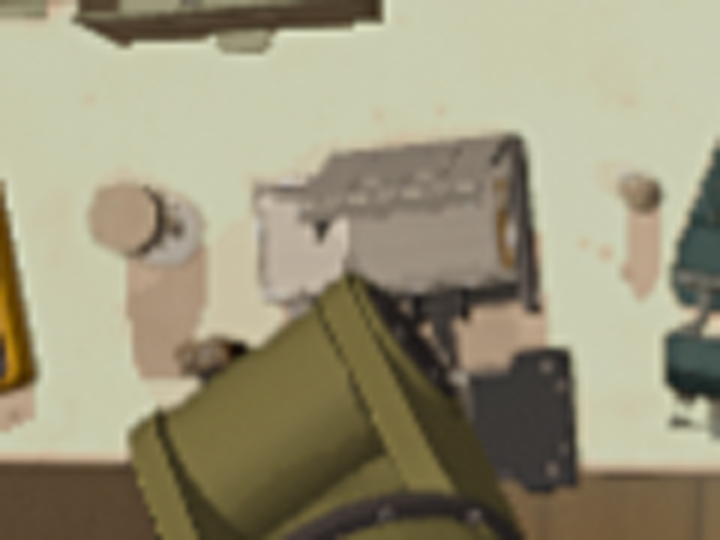

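View pics/held_s.png

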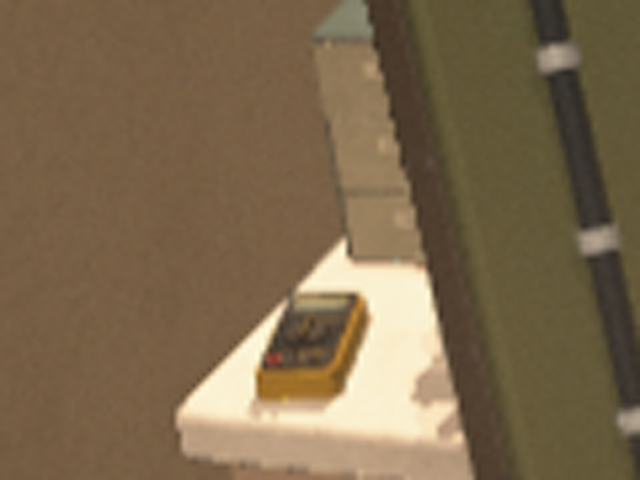

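The top crop shows the lid raised and the cell (orange, at (508,222)) against the right wall inside the box. The side crop is blocked by the arm. Now I'll ease the lever up at 12 mm/s.

carry_out --motion "0 0 0.001 0 0 0 255; 0 0 0.001 0 0 0 255; 0 0 0.001 0 0 0 255; 0 0 0.001 0 0 0 255; 0 0 0.001 0 0 0 255; 0 0 0.001 0 0 0 255; 0 0 0.001 0 0 0 255; 0 0 0.001 0 0 0 255; 0 0 0.001 0 0 0 255; 0 0 0.001 0 0 0 255; 0 0 0.001 0 0 0 255; 0 0 0.001 0 0 0 255; 0 0 0.001 0 0 0 255; 0 0 0.001 0 0 0 255; 0 0 0.001 0 0 0 255; 0 0 0.001 0 0 0 255; 0 0 0.001 0 0 0 255; 0 0 0.001 0 0 0 255; 0 0 0.001 0 0 0 255; 0 0 0.001 0 0 0 255"

```text
time_s: 6.67
ee_pos: [0.3981, 0.3425, 0.0526]
eef_rot: [3.142, 0.0, -3.052]
force: [-0.1, 2.9, 3.5]
grip_width: 0.0002
grip_force: 2.0
```

carry_out --motion "0 0 0.001 0 0 0 255; 0 0 0.001 0 0 0 255; 0 0 0.001 0 0 0 255; 0 0 0.001 0 0 0 255; 0 0 0.001 0 0 0 255; 0 0 0.001 0 0 0 255; 0 0 0.001 0 0 0 255; 0 0 0.001 0 0 0 255; 0 0 0.001 0 0 0 255; 0 0 0.001 0 0 0 255; 0 0 0.001 0 0 0 255; 0 0 0.001 0 0 0 255; 0 0 0.001 0 0 0 255; 0 0 0.001 0 0 0 255; 0 0 0.001 0 0 0 255; 0 0 0.001 0 0 0 255; 0 0 0.001 0 0 0 255; 0 0 0.001 0 0 0 255"

```text
time_s: 8.17
ee_pos: [0.3978, 0.3424, 0.0705]
eef_rot: [-3.141, -0.0, -3.052]
force: [1.7, 0.0, 2.2]
grip_width: 0.0007
grip_force: 1.0
```

carry_out --motion "0 0 0.001 0 0 0 255; 0 0 0.001 0 0 0 255; 0 0 0.001 0 0 0 255; 0 0 0.001 0 0 0 255; 0 0 0.001 0 0 0 255; 0 0 0.001 0 0 0 255; 0 0 0.001 0 0 0 255; 0 0 0.001 0 0 0 255; 0 0 0.001 0 0 0 255; 0 0 0.001 0 0 0 255; 0 0 0.001 0 0 0 255; 0 0 0.001 0 0 0 255; 0 0 0.001 0 0 0 255; 0 0 0.001 0 0 0 255"

```text
time_s: 9.33
ee_pos: [0.398, 0.3424, 0.0845]
eef_rot: [-3.142, -0.0, -3.052]
force: [-0.0, 0.1, 0.6]
grip_width: 0.0004
grip_force: 0.0
```

carry_out --motion "0 0 0.01 0 0 0 255; 0 0 0.02 0 0 0 255; 0 0 0.03 0 0 0 255; 0 0 0.03 0 0 0 255; -0.03 0.02 0.02 0 0 0 255; -0.03 0.03 0 0 0 0 255; -0.03 0.03 0 0 0 0 255; -0.03 0.03 0 0 0 0 255; -0.02 0.02 0 0 0 0 255; 0 0 0 0 0 0 255; 0 0 0 0 0 0 255; 0 0 0 0 0 0 255"

```text
time_s: 10.33
ee_pos: [0.2599, 0.4705, 0.1949]
eef_rot: [3.142, 0.0, -3.052]
force: [1.1, -1.1, 0.4]
grip_width: 0.0001
grip_force: 0.0
```

Run:
```python
from h import *
c=cam('top');cv2.imwrite('pics/end.png',cv2.resize(c['pixels'][145:235,95:215,::-1],(720,540),interpolation=cv2.INTER_CUBIC))
for u,v in[(168,217),(175,180),(155,185)]:print(pt(c,u,v).round(4))
```

```text
[0.398  0.3428 0.0705]
[0.5137 0.3259 0.0641]
[0.4974 0.3884 0.0651]
```

View pics/end.png

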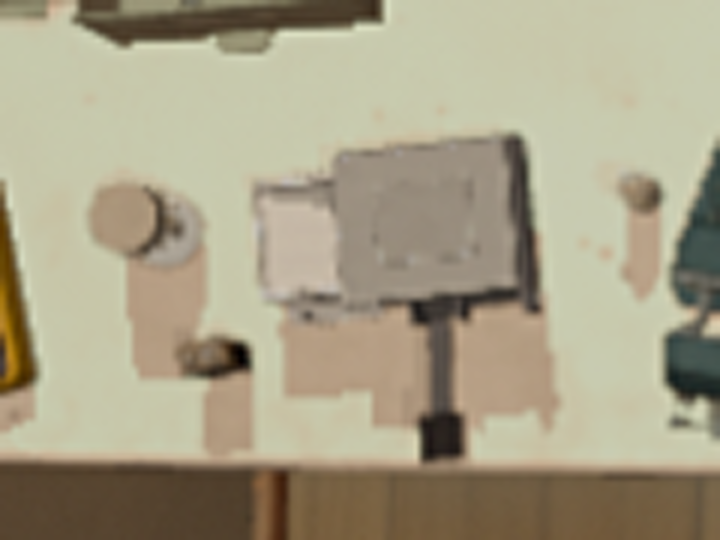

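The lid is shut at (430,220), the lever is up with its pad at (441,436), the ramp is empty at (297,245), and the bystanders are unmoved.

```bash
python3 -c "
from station import ctrl
print(ctrl.hand_in())"
```

```text
the job is handed in; nothing more can be done
None
```

I pressed the lever to its stop and held it until the cell was in the box, then eased it up over about 4 s; the last picture shows the lid shut, the arm clear and nothing nearby moved, and I handed the job in (no verdict came back).

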